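# Offer a chest lid up to its loose-pin hinges and hold it there

## Task

Take the cigar chest's lid (the taller board, the one with brass hinge knuckles along its lower edge) out of the lid rack and offer it up to the open chest, standing upright as an open lid does, so that each lid knuckle drops between the two chest knuckles of its own hinge and all the pin holes line up. Ease it in without forcing it and leave the other things on the bench where they are. Finish while still holding the lid there, steady and upright with both hinges in line: a workmate will slide the pins in, so do not let go.

Things in the scene. Friction and masses are not known exactly. Their poses are not given: they have to be found in the camera images.
- chest: Open-topped cedar chest, fixed to the bench: 150 mm deep (x), 210 wide (y), 80 high, walls 14. Origin under its centre; x points out through its back (hinge) wall, z up. Two brass loose-pin hinges on the back wall's top edge, at y = +52 and -52 mm; hole axis 7.5 mm behind the wall's outside (x = 82.5), at rim height (z = 80). May stand to the robot's left or right, the rack on the other side.
- chest_hole_left (a point): Point on the hole axis of the chest's left (+y) hinge, midway between its two fixed knuckles; at (82.5, 52, 80) mm in the chest's frame, axes as the chest's. The knuckles are tubes along y: 13 mm outside, 7 mm pin hole, 16 mm long, a 23 mm gap between them, ends chamfered 2 mm.
- chest_hole_right (a point): The same point of the chest's right (-y) hinge, which is alike; at (82.5, -52, 80) mm in the chest's frame, axes as the chest's.
- lid: The chest's loose cedar lid as it stands in the rack: 12 mm thick (x), 210 wide (y), 150 high (z), 0.17 to 0.34 kg. Origin at the middle of its lower (hinge) edge. Inner face (x = -6) carries the brass leaves, outer face two thin pale lines. Smooth from 20 mm above the lower edge to the top: grip it across its thickness from above. Two brass knuckles hang below the lower edge.
- lid_mid (a point): Centre of the lid board, 75 mm above its lower and below its top edge. Axes as the lid's. Hung as an open lid, it stands upright with x, y, z along the chest's, inner face towards the chest, the board just outside the back wall; holes in line, its lower edge is 1 mm above the tops of the chest's knuckles. Nothing there keeps it up: let go, it falls.
- lid_hole_left (a point): Middle of the hole of the lid's left (+y) knuckle, at (-6, 52, -82.5) mm from lid_mid in the lid's axes: on the inner face's plane, 7.5 mm below the lower edge. The knuckle is a tube along y: 13 mm outside, 7 mm hole, 18 mm long, ends chamfered 2 mm; in its gap 2.5 mm are free at each end.
- lid_hole_right (a point): The same point of the lid's right (-y) knuckle, which is alike; at (-6, -52, -82.5) mm from lid_mid in the lid's axes.
- rack: Pale wooden lid rack, fixed: base 170 mm (x) by 235 (y), origin under its centre. Two slots along y at x = +45 and -45 mm: a lid stands upright there on sills 32 mm above the bench, between dowels (1 mm play) reaching 55 mm above the sills; it lifts straight up and out. The chest's lid is in either slot, inner face to the rack's -x, the small lid in the other.
- small_lid: Bystander: lid of another box, pale wood without hinges, 12 x 210 x 100 mm high, standing in the other slot. Origin at the middle of its lower edge.
- pin_block: Bystander: dark wooden block 45 x 110 x 32 mm with two brass hinge pins standing in it to 72 mm above the bench. Origin under its centre.
- rolling_board: Bystander: dark cutting board 260 x 190 x 25 mm lying on the bench. Origin under its centre.
- chaveta: Bystander: flat half-moon steel knife about 116 x 70 mm, up to 10 mm thick, lying on the cutting board.
- red_glass: Bystander: small red glass, 60 mm across and 60 mm high. Origin under its centre.
- mould: Bystander: pale wooden cigar mould 115 x 290 x 34 mm with cigars in its grooves. Origin under its centre.
- mallet_mid (a point): Bystander: wooden mallet lying down, about 280 mm long, dark head 70 x 110 x 60 mm, pale 24 mm handle. Point on its handle, 90 mm from the head's centre and 30 mm above the bench; x towards the head.
Things that resemble listed ones, but are neither listed nor needed, are in the scene too. What is shaped like the lid but orange or red is not meant.

How it is judged:
On the way:
1. the lid is lifted clear of the rack in the fingers (z of lid_mid in the frame of rack above 0.15 m and contact force between lid and rack below 0.05 N and contact force between the fingers and lid above 5 N), for 0.2 s.
At the end, for the whole second after the job is handed in: Both lid knuckle holes are within 3.5 mm of the points between their own chest knuckles (left to left, right to right), the lid stands within 7 degrees of upright, still gripped by the fingers (over 5 N), pressing on the chest with less than 15 N, and at rest (distance between lid_hole_left and chest_hole_left below 0.0035 m and distance between lid_hole_right and chest_hole_right below 0.0035 m and angle between lid_mid's own z axis and vertical below 0.12 rad and contact force between the fingers and lid above 5 N and contact force between lid and chest below 15 N and linear speed of lid below 0.01 m/s and angular speed of lid below 0.1 rad/s); the arm keeps its last pose, push and grip.
It fails at once if a bystander is moved by more than 30 mm (distance of any of small_lid, pin_block, rolling_board, chaveta, red_glass, mould, mallet_mid from where it was at the start of the episode above 0.03 m).
It fails at once if the lid is forced against the chest (over 40 N) (contact force between lid and chest above 40 N).
It also fails if it takes over 45 s, if anything falls off the work surface, if the arm or the gripper's body presses on something with over 40 N, if the wrist force passes 120 N, or if a joint passes its speed limit or range.

## Robot

A 7-joint arm with a two-finger parallel gripper is mounted at the origin on the work surface. World frame = base frame: x ahead of the robot, y to its left, z up, the work surface at z = 0. Lengths are in m, angles in rad, forces in N, time in s.
With the tool pointing down it reaches from about 0.425 to 0.925 m from the base axis. Payload 6.8 kg.
Tool frame: the origin (TCP) lies midway between the tips of the shut fingers; the grasp point (between the pads) lies 19 mm behind it (bot.grasp_offset is the distance from the TCP to the grasp point, in m); z points along the fingers, x is the direction in which the jaws open and shut, and the axes are right-handed (so a half turn about z gives the same grasp; the last joint's range is limited). The gripper opens to 85 mm and grips with 20 to 120 N. Pads are 22 mm wide; open, the fingers measure 114 mm over their backs; the gripper's body (76 mm by 85 mm) begins 54 mm behind the grasp point. The pads swing forward as they close: fully open they stand 13 mm farther back than shut.
Start: joints at [1.061, 0.477, 0.022, 1.555, -0.011, 1.109, -0.083], TCP at [0.264, -0.621, 0.231] pointing down, gripper open.
Joint ranges: [-2.96, 2.96], [-0.34, 2.1], [-1.41, 1.46], [0.24, 2.44], [-1.37, 4.51], [0.17, 1.92], [-2.96, 2.96]. Speed limits (rad/s): [2.39, 2.39, 3.14, 3.14, 3.14, 3.14, 3.14].

## Interface

Orientations are given as a unit quaternion [w, x, y, z].
In Python, from station import bot, imaging gives the robot as it stands. The module is installed in compiled form; this text tells all that it offers.
- The arm moves only by the tool apply_moves, never from a script. Its argument "increments" is a list of rows, each a list of 7 numbers: the shift along the tool's x, y, z in mm, then the turn, a rotation vector about the tool's x, y, z in degrees, then the closure, from -1 (fully open) to 1 (shut). In form: [[dx, dy, dz, rx, ry, rz, grip], ...]. A call has exactly 8 rows; each row shifts and turns the pose as measured when the row begins, along the tool's axes as they then stand; what a row does not reach is not made up. A row lasts 1/8 s, in which the tool goes at most 62.5 mm and 10.7 degrees, less where a joint would pass 70% of its speed; a pose out of reach is approached as far as the arm can. A call with a gripper value outside its range is refused whole. The fingers move at their own pace and stop on an object; "grip_force" is the grip in N (left out, the last holds). Time passes only in rows, so rows that do not move let the fingers close, or fill a call up. It gives the time, the measured TCP pose, the force and the opening at its end, in the units of the state.
- bot.get_obs(): the state, without advancing time (a new reading comes with each control period).
- imaging.read_camera(name): name is "scene" or "top" or "wrist"; returns the picture (400x640x3 uint8, red, green, blue); there is no depth.
- imaging.get_calibration(name): a dict with "K" (3x3 intrinsics, pixels), "k1" (the pictures are not rectified: a ray, as slopes to the right and down, at radius r is drawn at 1 + k1 r^2 times it, then the intrinsics apply), "extrinsics" (4x4, takes a point from camera to world coordinates). Camera axes: x right, y down, z forward; pixel columns grow to the right and rows downward; lengths in m; the calibration is good to about 2 mm. A picture is of the moment at which its call begins: read the wrist's pose just before it. get_calibration takes no time and is no camera call; for the wrist camera it gives the pose at the moment of the call.
- bot.hand_in(): hands the job in, once; it reports no verdict.
The state is a dict: "t": time; "q": joint angles; "joint_vel": joint speeds; "joint_torque": joint torques, N m; "eef_pos": TCP position; "tool_rot": TCP orientation; "contact_force": force on the tool from outside, world axes, zero at the start; "torque": the same for the moment, N m; "gripper_width": opening from 0.0 (shut) to 1.0 (fully open).
Only numpy, scipy, OpenCV 4.12 (cv2) and the standard library are available. Lean on these libraries where they do the work, as an engineer would, in place of code of your own. Each camera call takes 0.05 s, during which the arm holds its last target.

## Working session

There is one attempt and no reset: what is moved stays moved. The work goes in short steps, Python scripts to look and compute and a tool call to move; the robot and the scene stay as the last step left them, time stands still between calls to the robot, and variables do not carry over. Pictures are saved under pics/ and viewed, and the job is handed in when it is done.

Besides the shell and the picture viewer there is one more tool, called after "Call:" as name(argument=value, ...), one argument or row to a line, values as JSON. apply_moves: Moves the arm, as the interface text tells. Its arguments: {"type":"object","properties":{"increments":{"type":"array","items":{"type":"array","items":{"type":"number"}}},"grip_force":{"type":"number"}},"required":["increments"]}

```bash
mkdir -p pics; python3 - <<'E'
from station import bot, imaging
import cv2, numpy as np
o=bot.get_obs()
print({k:np.round(v,3) for k,v in o.items()}, bot.grasp_offset)
for n in ["scene","top","wrist"]:
    c=imaging.get_calibration(n); print(n,np.round(c["K"],1).tolist(),c["k1"],np.round(c["extrinsics"],3).tolist())
    im=imaging.read_camera(n); cv2.imwrite(f"pics/{n}0.png",im[:,:,::-1])
E
```

```text
{'t': np.float64(0.0), 'q': array([ 1.061,  0.478,  0.022,  1.556, -0.012,  1.109, -0.083]), 'joint_vel': array([-0.001,  0.001,  0.001, -0.   , -0.   ,  0.002, -0.001]), 'joint_torque': array([-1.0000e-03, -5.9645e+01,  1.6070e+00, -2.8119e+01,  1.2000e-02,
        9.0000e-03,  0.0000e+00]), 'eef_pos': array([ 0.264, -0.621,  0.23 ]), 'tool_rot': array([-0.   ,  0.834, -0.552, -0.001]), 'contact_force': array([-0.096,  0.322,  0.59 ]), 'torque': array([-0.003, -0.029,  0.016]), 'gripper_width': np.float64(0.997)} 0.0187
scene [[445.1, 0.0, 313.7], [0.0, 445.1, 191.1], [0.0, 0.0, 1.0]] 0.0012484523479858337 [[0.315, 0.749, -0.583, 1.28], [0.949, -0.237, 0.208, -0.302], [0.018, -0.619, -0.785, 1.164], [0.0, 0.0, 0.0, 1.0]]
top [[366.8, 0.0, 324.5], [0.0, 366.8, 198.9], [0.0, 0.0, 1.0]] -0.06886157685527734 [[-0.027, -0.997, 0.068, 0.418], [-0.999, 0.029, 0.026, -0.034], [-0.028, -0.068, -0.997, 1.215], [0.0, 0.0, 0.0, 1.0]]
wrist [[282.4, 0.0, 322.5], [0.0, 282.4, 199.8], [0.0, 0.0, 1.0]] -0.010070072680153986 [[0.391, -0.877, -0.278, 0.336], [-0.92, -0.374, -0.116, -0.592], [-0.002, 0.301, -0.954, 0.373], [0.0, 0.0, 0.0, 1.0]]
```

View pics/scene0.png

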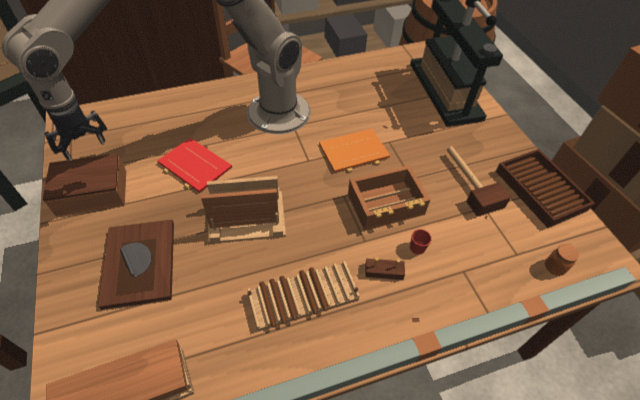

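View pics/top0.png

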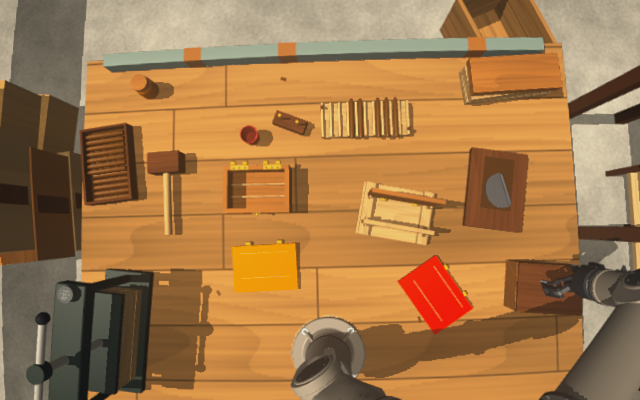

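View pics/wrist0.png

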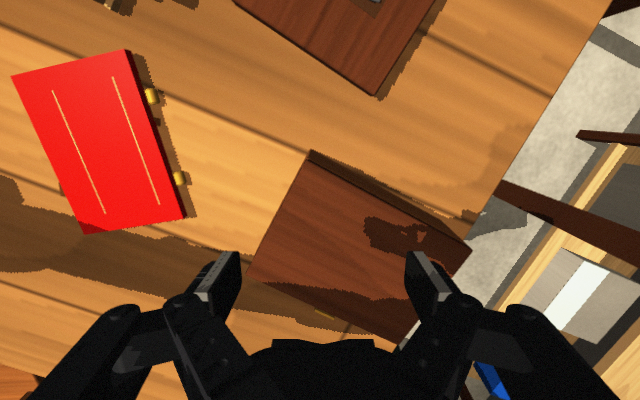

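```bash
python3 - <<'E'
import cv2
s=cv2.imread("pics/scene0.png"); t=cv2.imread("pics/top0.png")
cv2.imwrite("pics/z1.png",cv2.resize(s[165:250,190:300],None,fx=7,fy=7,interpolation=cv2.INTER_CUBIC))
cv2.imwrite("pics/z2.png",cv2.resize(t[170:255,345:450],None,fx=7,fy=7,interpolation=cv2.INTER_CUBIC))
cv2.imwrite("pics/z3.png",cv2.resize(t[150:225,210:310],None,fx=7,fy=7,interpolation=cv2.INTER_CUBIC))
cv2.imwrite("pics/z4.png",cv2.resize(s[160:240,340:440],None,fx=7,fy=7,interpolation=cv2.INTER_CUBIC))
E
```

```text
(no output)
```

View pics/z1.png

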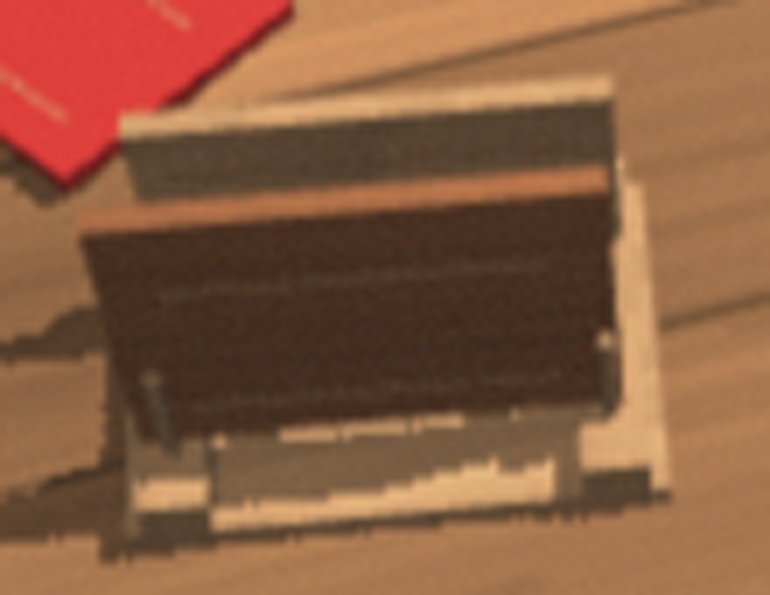

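View pics/z2.png

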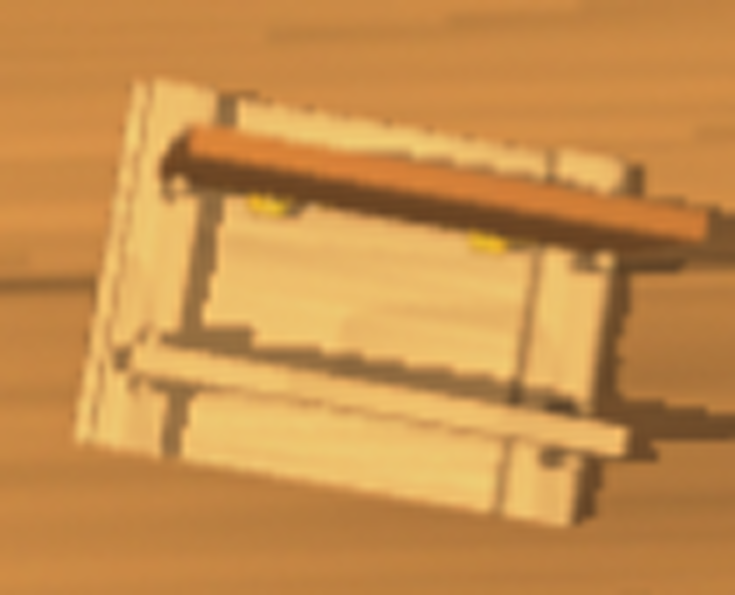

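View pics/z3.png

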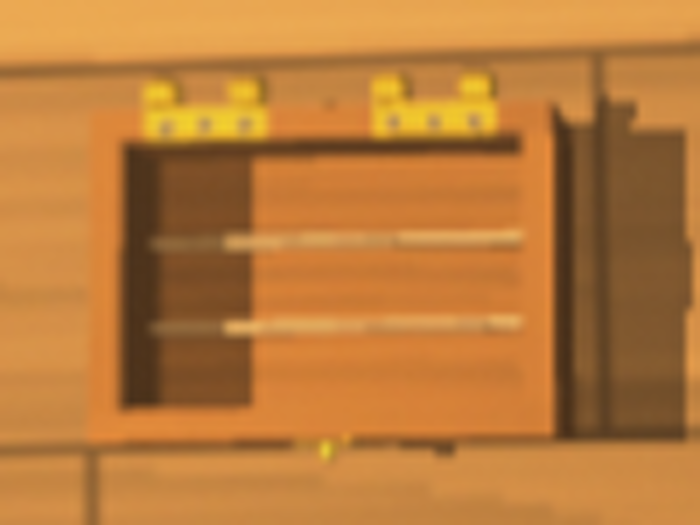

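View pics/z4.png

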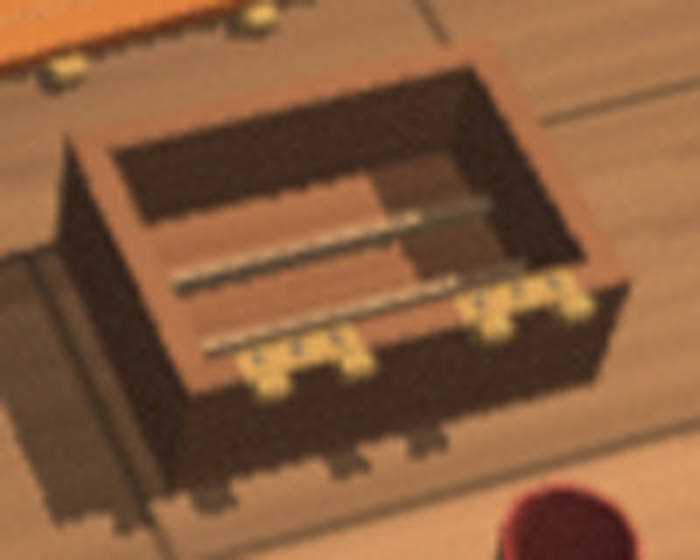

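```bash
cat > h.py <<'E'
import numpy as np, cv2
from station import bot, imaging
from scipy.spatial.transform import Rotation as R
def cam(n):
    c=imaging.get_calibration(n); return np.array(c["K"]),c["k1"],np.array(c["extrinsics"])
def ray(c,p):
    K,k,T=c
    d=cv2.undistortPoints(np.array([[p]],float),K,np.array([k,0,0,0.]))[0,0]
    return T[:3,3],T[:3,:3]@np.array([d[0],d[1],1])
def onz(c,p,z):
    o,d=ray(c,p); return o+d*(z-o[2])/d[2]
def tri(rays):
    A=np.zeros((3,3));b=np.zeros(3)
    for o,d in rays:
        d=d/np.linalg.norm(d);P=np.eye(3)-np.outer(d,d);A+=P;b+=P@o
    x=np.linalg.solve(A,b)
    return x,[np.linalg.norm((np.eye(3)-np.outer(d,d)/(d@d))@(x-o)) for o,d in rays]
def proj(c,P):
    K,k,T=c
    q=T[:3,:3].T@(np.array(P)-T[:3,3]); s=q[:2]/q[2]; s=s*(1+k*(s@s)); return K[:2,:2]@s+K[:2,2]
def tool():
    o=bot.get_obs(); w,x,y,z=o["tool_rot"]; return np.array(o["eef_pos"]),R.from_quat([x,y,z,w]),o
def snap(n,f,box=None,s=1):
    c=cam(n); im=imaging.read_camera(n)[:,:,::-1].copy(); cv2.imwrite(f"pics/{f}_raw.png",im)
    z=im if box is None else im[box[1]:box[3],box[0]:box[2]]
    cv2.imwrite(f"pics/{f}.png",cv2.resize(z,None,fx=s,fy=s,interpolation=cv2.INTER_CUBIC)); return c,im
E
python3 - <<'E'
from h import *
t=cam("top");s=cam("scene")
print("lid top, top cam")
L=[(190,127),(183,175),(710,210),(702,242)]
for p in L: print(np.round(onz(t,(345+p[0]/7-.5,170+p[1]/7-.5),.182),4))
print("scene")
for p in [(80,212),(82,235),(607,168),(607,192)]: print(np.round(onz(s,(190+p[0]/7-.5,165+p[1]/7-.5),.182),4))
print("chest rim: FL, FR, NL, NR top")
for p in [(92,112),(553,105),(88,440),(553,437)]: print(np.round(onz(t,(210+p[0]/7-.5,150+p[1]/7-.5),.08),4))
print("knuckle tops L->R")
for p in [(160,92),(246,90),(388,87),(476,86)]: print(np.round(onz(t,(210+p[0]/7-.5,150+p[1]/7-.5),.084),4))
print("scene rim")
for p in [(72,140),(475,45),(195,395),(630,280)]: print(np.round(onz(s,(340+p[0]/7-.5,160+p[1]/7-.5),.08),4))
for p in [(272,385),(358,362),(496,325),(576,303)]: print(np.round(onz(s,(340+p[0]/7-.5,160+p[1]/7-.5),.08),4))
E
```

```text
lid top, top cam
[ 0.5171 -0.141   0.182 ]
[ 0.4978 -0.1374  0.182 ]
[ 0.4775 -0.3493  0.182 ]
[ 0.4647 -0.3454  0.182 ]
scene
[ 0.4683 -0.3435  0.182 ]
[ 0.4799 -0.3447  0.182 ]
[ 0.5096 -0.1386  0.182 ]
[ 0.5214 -0.1419  0.182 ]
chest rim: FL, FR, NL, NR top
[0.6113 0.3153 0.08  ]
[0.6074 0.1057 0.08  ]
[0.463  0.3182 0.08  ]
[0.4587 0.1086 0.08  ]
knuckle tops L->R
[0.6187 0.2829 0.084 ]
[0.6182 0.2437 0.084 ]
[0.6174 0.1793 0.084 ]
[0.6165 0.1396 0.084 ]
scene rim
[0.4646 0.1102 0.08  ]
[0.4675 0.3107 0.08  ]
[0.6122 0.109  0.08  ]
[0.6132 0.3155 0.08  ]
[0.6174 0.1425 0.08  ]
[0.6175 0.1826 0.08  ]
[0.6176 0.2482 0.08  ]
[0.6174 0.2869 0.08  ]
```

```bash
cat >> h.py <<'E'
def plan(target,yawdeg,n,up=False):
    """rows to reach TCP target with tool down and tool x at world yaw"""
    p,r,o=tool(); y=np.deg2rad(yawdeg)
    X=np.array([np.cos(y),np.sin(y),0]);Z=np.array([0,0,-1.]);Rt=R.from_matrix(np.c_[X,np.cross(Z,X),Z])
    rv=(r.inv()*Rt).as_rotvec()/n; d=(np.array(target)-p)/n
    print("now",np.round(p,4),"rem rot deg",np.round(np.rad2deg(rv*n),2),"t",round(o["t"],2))
    for i in range(n):
        print(np.round(r.inv().apply(d)*1000,1).tolist(),np.round(np.rad2deg(rv),2).tolist()); r=r*R.from_rotvec(rv)
E
python3 - <<'E'
from h import *
plan([.491,-.243,.31],-10.7,14)
E
```

```text
now [ 0.2638 -0.6209  0.2306] rem rot deg [-3.000e-02  8.000e-02 -5.628e+01] t 0.15
[-18.5, -25.5, -5.7] [-0.0, 0.01, -4.02]
[-16.7, -26.7, -5.7] [-0.0, 0.01, -4.02]
[-14.8, -27.8, -5.7] [-0.0, 0.01, -4.02]
[-12.8, -28.8, -5.7] [-0.0, 0.01, -4.02]
[-10.7, -29.6, -5.7] [-0.0, 0.01, -4.02]
[-8.6, -30.3, -5.7] [-0.0, 0.01, -4.02]
[-6.5, -30.8, -5.7] [-0.0, 0.01, -4.02]
[-4.3, -31.2, -5.7] [-0.0, 0.01, -4.02]
[-2.1, -31.4, -5.7] [-0.0, 0.01, -4.02]
[0.1, -31.5, -5.7] [-0.0, 0.01, -4.02]
[2.3, -31.4, -5.7] [-0.0, 0.01, -4.02]
[4.5, -31.2, -5.7] [-0.0, 0.01, -4.02]
[6.7, -30.8, -5.7] [-0.0, 0.01, -4.02]
[8.8, -30.2, -5.7] [-0.0, 0.01, -4.02]
```

Call:
apply_moves(
  increments=[
    [-18.5,-25.5,-10,0,0,-4,-1],
    [-16.7,-26.7,-10,0,0,-4,-1],
    [-14.8,-27.8,-10,0,0,-4,-1],
    [-12.8,-28.8,-10,0,0,-4,-1],
    [-10.7,-29.6,-10,0,0,-4,-1],
    [-8.6,-30.3,-10,0,0,-4,-1],
    [-6.5,-30.8,-10,0,0,-4,-1],
    [-4.3,-31.2,-10,0,0,-4,-1],
  ],
)

```text
t: 1.15
eef_pos: [0.3986, -0.388, 0.3158]
tool_rot: [-0.001, 0.959, -0.283, -0.0]
contact_force: [1.0, -1.0, -0.3]
gripper_width: 1.002
```

```bash
python3 - <<'E'
from h import *
plan([.491,-.243,.31],-10.7,6)
E
```

```text
now [ 0.3986 -0.388   0.3158] rem rot deg [ -0.06   0.05 -22.12] t 1.15
[-0.2, -28.7, 1.0] [-0.01, 0.01, -3.69]
[1.7, -28.6, 1.0] [-0.01, 0.01, -3.69]
[3.5, -28.4, 1.0] [-0.01, 0.01, -3.69]
[5.3, -28.2, 1.0] [-0.01, 0.01, -3.69]
[7.1, -27.8, 1.0] [-0.01, 0.01, -3.69]
[8.9, -27.2, 1.0] [-0.01, 0.01, -3.69]
```

Call:
apply_moves(
  increments=[
    [-0.2,-28.7,1,0,0,-3.7,-1],
    [1.7,-28.6,1,0,0,-3.7,-1],
    [3.5,-28.4,1,0,0,-3.7,-1],
    [5.3,-28.2,1,0,0,-3.7,-1],
    [7.1,-27.8,1,0,0,-3.7,-1],
    [8.9,-27.2,1,0,0,-3.7,-1],
    [0,0,0,0,0,0,-1],
    [0,0,0,0,0,0,-1],
  ],
)

```text
t: 2.15
eef_pos: [0.4968, -0.2284, 0.3088]
tool_rot: [-0.001, 0.997, -0.076, -0.001]
contact_force: [-0.7, -1.1, -0.8]
gripper_width: 0.999
```

```bash
python3 - <<'E'
from h import *
c,im=snap("wrist","w1")
p,r,o=tool(); print(np.round(p,4),np.round(r.as_matrix(),4).tolist())
np.savez("w1.npz",K=c[0],k=c[1],T=c[2])
E
```

```text
[ 0.4969 -0.2282  0.3089] [[0.9886, -0.1508, -0.0009], [-0.1508, -0.9886, 0.0026], [-0.0013, -0.0025, -1.0]]
```

View pics/w1.png

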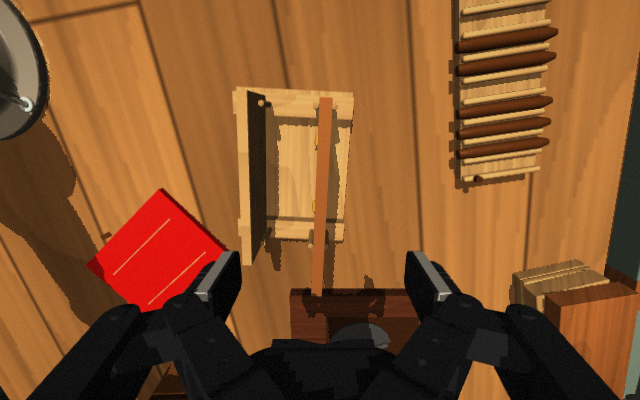

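```bash
python3 - <<'E'
import cv2
i=cv2.imread("pics/w1_raw.png")
cv2.imwrite("pics/z5.png",cv2.resize(i[80:305,230:360],None,fx=4,fy=2.6,interpolation=cv2.INTER_CUBIC))
for y in (110,150,200,250,285): print(y,[tuple(int(v) for v in i[y,x][::-1]) for x in range(308,338,2)])
E
```

```text
110 [(225, 169, 92), (226, 171, 93), (224, 168, 93), (226, 167, 88), (113, 79, 42), (116, 82, 45), (186, 102, 45), (187, 104, 47), (187, 103, 48), (186, 103, 46), (190, 105, 48), (187, 102, 46), (96, 63, 33), (109, 75, 43), (223, 164, 90)]
150 [(210, 155, 85), (227, 170, 96), (224, 165, 91), (213, 158, 91), (181, 130, 71), (182, 105, 46), (184, 103, 47), (183, 103, 46), (184, 104, 46), (179, 99, 40), (184, 105, 48), (117, 80, 45), (118, 83, 43), (121, 86, 47), (226, 182, 103)]
200 [(214, 157, 87), (212, 157, 85), (224, 167, 92), (174, 122, 59), (176, 95, 41), (177, 100, 41), (174, 93, 38), (178, 97, 43), (178, 98, 43), (179, 99, 44), (121, 84, 43), (120, 84, 48), (123, 86, 47), (122, 84, 46), (113, 79, 43)]
250 [(151, 95, 47), (148, 91, 42), (161, 104, 49), (174, 96, 43), (172, 96, 41), (172, 93, 41), (176, 99, 45), (174, 97, 42), (110, 63, 30), (83, 49, 29), (83, 54, 28), (79, 49, 20), (86, 54, 28), (87, 52, 26), (177, 113, 53)]
285 [(155, 100, 49), (162, 101, 50), (171, 95, 43), (171, 94, 42), (172, 95, 42), (169, 93, 41), (172, 94, 40), (123, 76, 37), (133, 86, 41), (88, 51, 22), (86, 51, 26), (83, 52, 22), (80, 49, 26), (173, 110, 53), (174, 111, 52)]
```

View pics/z5.png

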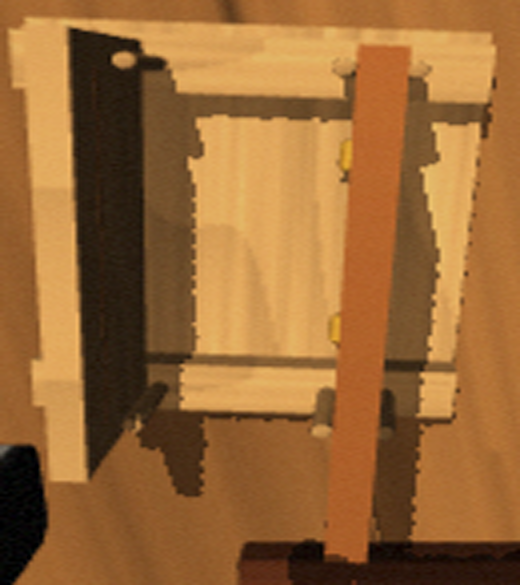

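```bash
python3 - <<'E'
from h import *
d=np.load("w1.npz"); c=(d["K"],float(d["k"]),d["T"])
i=cv2.imread("pics/w1_raw.png").astype(float)
g,r,b=i[...,1],i[...,2],i[...,0]
m=((g/r<.585)&(r>160)&(b/r<.29)).astype(np.uint8); m[:,:305]=0;m[:,340:]=0;m[:90]=0;m[300:]=0
n,l,st,_=cv2.connectedComponentsWithStats(m); k=1+np.argmax(st[1:,4]); m=l==k; print(st[k])
rows=np.where(m.any(1))[0]
ctr=np.array([[np.mean(np.where(m[y])[0]),y] for y in rows[3:-3]])
f=np.polyfit(ctr[:,1],ctr[:,0],1); print("resid",np.std(ctr[:,0]-np.polyval(f,ctr[:,1])))
e=[onz(c,(np.polyval(f,y),y),.182) for y in (rows[0]-.5,rows[-1]+.5)]
print(np.round(e,4),"len",np.linalg.norm(e[0]-e[1]),"mid",np.round((e[0]+e[1])/2,4))
v=e[0]-e[1]; print("yaw",np.rad2deg(np.arctan2(-v[0],v[1])))
mid=(e[0]+e[1])/2
plan([mid[0],mid[1],.24],np.rad2deg(np.arctan2(-v[0],v[1])),4)
E
```

```text
[ 311   98   21  198 2260]
resid 0.21673191588281268
[[ 0.5138 -0.142   0.182 ]
 [ 0.4721 -0.3466  0.182 ]] len 0.20880999650129575 mid [ 0.4929 -0.2443  0.182 ]
yaw -11.529778529670397
now [ 0.4969 -0.2282  0.3089] rem rot deg [-0.14  0.08  2.86] t 2.2
[-0.4, 4.2, 17.2] [-0.03, 0.02, 0.71]
[-0.3, 4.1, 17.2] [-0.03, 0.02, 0.71]
[-0.3, 4.1, 17.2] [-0.03, 0.02, 0.71]
[-0.2, 4.1, 17.2] [-0.03, 0.02, 0.71]<stdin>:5: RuntimeWarning: divide by zero encountered in divide
<stdin>:5: RuntimeWarning: invalid value encountered in divide
```

Call:
apply_moves(
  increments=[
    [-0.4,4.2,22,0,0,0.8,-1],
    [-0.4,4.2,22,0,0,0.8,-1],
    [-0.3,4.1,22,0,0,0.8,-1],
    [-0.3,4.1,22,0,0,0.8,-1],
    [0,0,22,0,0,0,-1],
    [0,0,20,0,0,0,-1],
    [0,0,15,0,0,0,-1],
    [0,0,0,0,0,0,-1],
  ],
)

```text
t: 3.2
eef_pos: [0.4896, -0.2537, 0.1604]
tool_rot: [0.001, 0.994, -0.112, 0.0]
contact_force: [-0.1, -0.4, 0.3]
gripper_width: 1.004
```

```bash
python3 - <<'E'
from h import *
c,im=snap("wrist","w2")
plan([.4929,-.2443,.138],-11.5,1)
E
```

```text
now [ 0.4901 -0.2538  0.1612] rem rot deg [ 0.13 -0.09 -1.35] t 3.25
[0.6, -10.0, 23.1] [0.13, -0.09, -1.35]
```

View pics/w2.png

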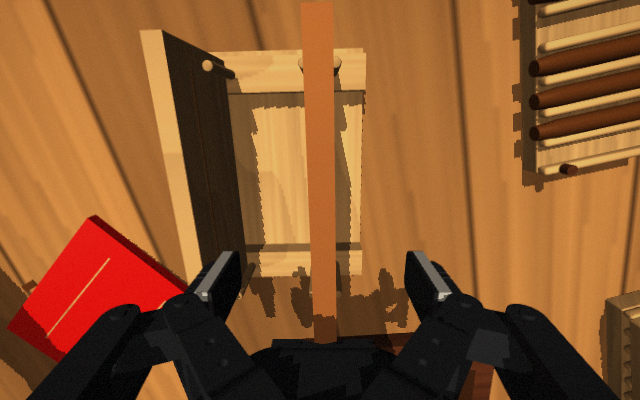

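Call:
apply_moves(
  increments=[
    [0.2,-5,8,0,0,-0.7,-1],
    [0.2,-4,8,0,0,-0.5,-1],
    [0,0,6,0,0,0,-1],
    [0,0,0,0,0,0,-1],
    [0,0,0,0,0,0,-1],
    [0,0,0,0,0,0,-1],
    [0,0,0,0,0,0,-1],
    [0,0,0,0,0,0,-1],
  ],
)

```text
t: 4.25
eef_pos: [0.4943, -0.2452, 0.14]
tool_rot: [0.002, 0.995, -0.101, 0.003]
contact_force: [-0.5, 0.6, -0.2]
gripper_width: 1.001
```

```bash
python3 - <<'E'
from h import *
plan([.4929,-.2443,.138],-11.5,1)
E
```

```text
now [ 0.4943 -0.2452  0.14  ] rem rot deg [ 0.19 -0.33 -0.07] t 4.25
[-1.5, -0.6, 2.0] [0.19, -0.33, -0.07]
```

Call:
apply_moves(
  increments=[
    [-1.5,-0.6,2,0.2,-0.3,-0.1,-1],
    [0,0,0,0,0,0,-0.2],
    [0,0,0,0,0,0,0.3],
    [0,0,0,0,0,0,0.6],
    [0,0,0,0,0,0,1],
    [0,0,0,0,0,0,1],
    [0,0,0,0,0,0,1],
    [0,0,0,0,0,0,1],
  ],
  grip_force=60,
)

```text
t: 5.25
eef_pos: [0.4928, -0.2443, 0.138]
tool_rot: [-0.0, 0.995, -0.1, 0.0]
contact_force: [0.2, 0.1, -0.0]
gripper_width: 0.136
```

```bash
python3 - <<'E'
from h import *
plan([.4929,-.2443,.138],-11.5,1)
o=bot.get_obs(); print(o["contact_force"],o["torque"],o["gripper_width"])
c,im=snap("wrist","w3")
E
```

```text
now [ 0.4928 -0.2443  0.138 ] rem rot deg [-0.01 -0.01  0.03] t 5.25
[0.1, 0.0, -0.0] [-0.01, -0.01, 0.03]
[ 0.19680315  0.12874509 -0.04561305] [ 0.05417165  0.05054557 -0.03835957] 0.13617168643427816
```

View pics/w3.png

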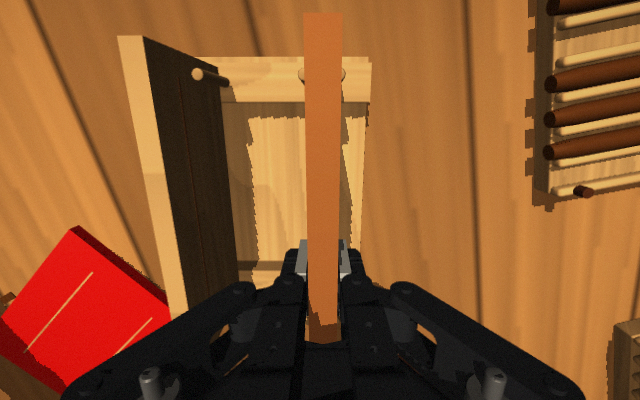

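Call:
apply_moves(
  increments=[
    [0,0,0,0,0,0,1],
    [0,0,-10,0,0,0,1],
    [0,0,-15,0,0,0,1],
    [0,0,-20,0,0,0,1],
    [0,0,-25,0,0,0,1],
    [0,0,-25,0,0,0,1],
    [0,0,-20,0,0,0,1],
    [0,0,-15,0,0,0,1],
  ],
  grip_force=90,
)

```text
t: 6.3
eef_pos: [0.4918, -0.2436, 0.2756]
tool_rot: [-0.0, 0.995, -0.1, -0.0]
contact_force: [0.6, -0.2, -2.2]
gripper_width: 0.133
```

```bash
python3 - <<'E'
from h import *
o=bot.get_obs(); print(o["contact_force"],o["torque"],o["gripper_width"])
plan([.6175,.2135,.29],-0.7,16)
E
```

```text
[ 0.60525497 -0.23535263 -2.22979244] [0.01417692 0.01555973 0.04595931] 0.13262810465959796
now [ 0.4918 -0.2436  0.2756] rem rot deg [ -0.04   0.03 -10.73] t 6.3
[2.0, -29.6, -0.9] [-0.0, 0.0, -0.67]
[2.4, -29.5, -0.9] [-0.0, 0.0, -0.67]
[2.7, -29.5, -0.9] [-0.0, 0.0, -0.67]
[3.1, -29.5, -0.9] [-0.0, 0.0, -0.67]
[3.4, -29.4, -0.9] [-0.0, 0.0, -0.67]
[3.8, -29.4, -0.9] [-0.0, 0.0, -0.67]
[4.1, -29.3, -0.9] [-0.0, 0.0, -0.67]
[4.5, -29.3, -0.9] [-0.0, 0.0, -0.67]
[4.8, -29.2, -0.9] [-0.0, 0.0, -0.67]
[5.1, -29.2, -0.9] [-0.0, 0.0, -0.67]
[5.5, -29.1, -0.9] [-0.0, 0.0, -0.67]
[5.8, -29.1, -0.9] [-0.0, 0.0, -0.67]
[6.2, -29.0, -0.9] [-0.0, 0.0, -0.67]
[6.5, -28.9, -0.9] [-0.0, 0.0, -0.67]
[6.8, -28.8, -0.9] [-0.0, 0.0, -0.67]
[7.2, -28.8, -0.9] [-0.0, 0.0, -0.67]
```

Call:
apply_moves(
  increments=[
    [2,-29.5,-4,0,0,-0.6,1],
    [2.4,-29.5,-4,0,0,-0.6,1],
    [2.7,-29.5,-4,0,0,-0.6,1],
    [3,-29.5,-4,0,0,-0.6,1],
    [3.4,-29.5,-4,0,0,-0.6,1],
    [3.8,-29.5,-2,0,0,-0.6,1],
    [4,-29.5,0,0,0,-0.6,1],
    [4.5,-29.5,0,0,0,-0.6,1],
  ],
)

```text
t: 7.3
eef_pos: [0.5562, -0.0115, 0.3035]
tool_rot: [0.001, 0.998, -0.06, 0.001]
contact_force: [-0.2, 0.5, -2.4]
gripper_width: 0.126
```

```bash
python3 - <<'E'
from h import *
plan([.6175,.2135,.29],-0.7,7)
E
```

```text
now [ 0.5562 -0.0115  0.3035] rem rot deg [ 0.13 -0.11 -6.15] t 7.3
[4.9, -33.0, 1.9] [0.02, -0.02, -0.88]
[5.4, -32.9, 1.9] [0.02, -0.02, -0.88]
[5.9, -32.8, 1.9] [0.02, -0.02, -0.88]
[6.4, -32.7, 1.9] [0.02, -0.02, -0.88]
[6.9, -32.6, 1.9] [0.02, -0.02, -0.88]
[7.4, -32.5, 1.9] [0.02, -0.02, -0.88]
[7.9, -32.4, 1.9] [0.02, -0.02, -0.88]
```

Call:
apply_moves(
  increments=[
    [4.9,-32,1.5,0,0,-0.9,1],
    [5.4,-32,1.5,0,0,-0.9,1],
    [5.9,-32,1.5,0,0,-0.9,1],
    [6.4,-32,1.5,0,0,-0.9,1],
    [6.9,-32,1.5,0,0,-0.9,1],
    [7.4,-25,1.5,0,0,-0.9,1],
    [5,-15,1.5,0,0,-0.5,1],
    [0,0,0,0,0,0,1],
  ],
)

```text
t: 8.3
eef_pos: [0.613, 0.1927, 0.2944]
tool_rot: [0.002, 1.0, -0.005, -0.0]
contact_force: [0.2, 0.3, -2.9]
gripper_width: 0.128
```

```bash
python3 - <<'E'
from h import *
plan([.6235,.2135,.27],-0.7,4)
snap("wrist","w4");snap("top","t4",(200,110,330,230),6);snap("scene","s4",(320,110,450,240),6)
E
```

```text
now [0.613  0.1927 0.2944] rem rot deg [0.18 0.03 0.08] t 8.3
[2.6, -5.2, 6.1] [0.04, 0.01, 0.02]
[2.6, -5.2, 6.1] [0.04, 0.01, 0.02]
[2.6, -5.2, 6.1] [0.04, 0.01, 0.02]
[2.6, -5.2, 6.1] [0.04, 0.01, 0.02]
```

View pics/w4.png

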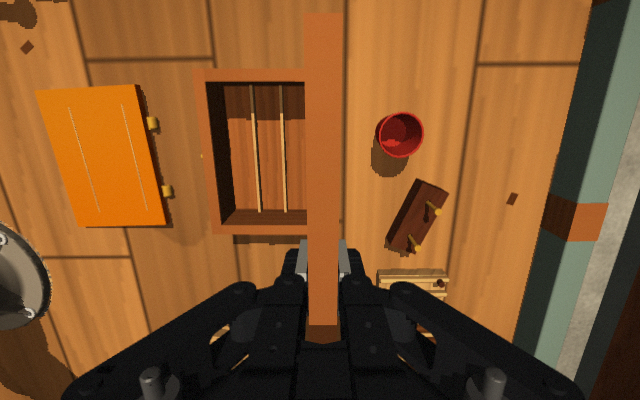

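View pics/t4.png

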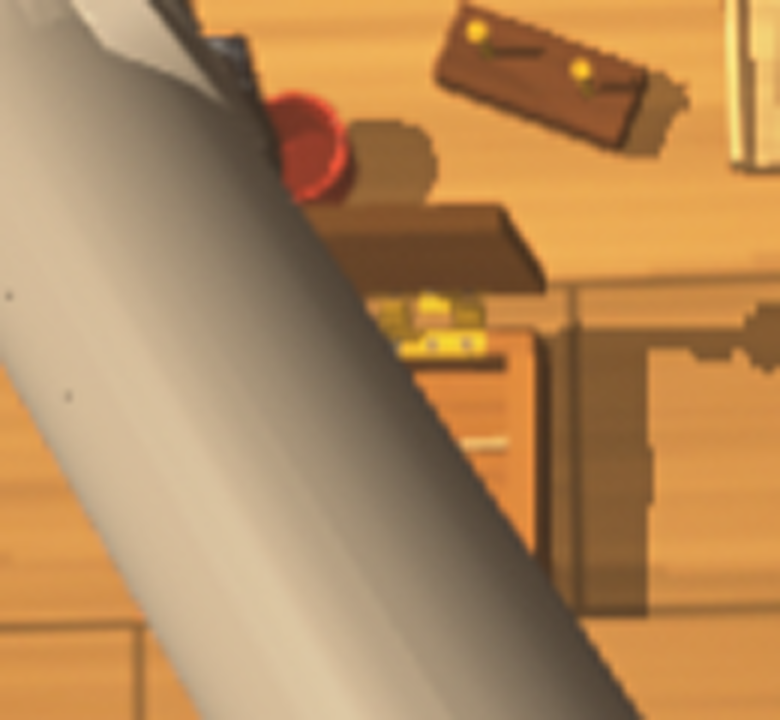

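View pics/s4.png

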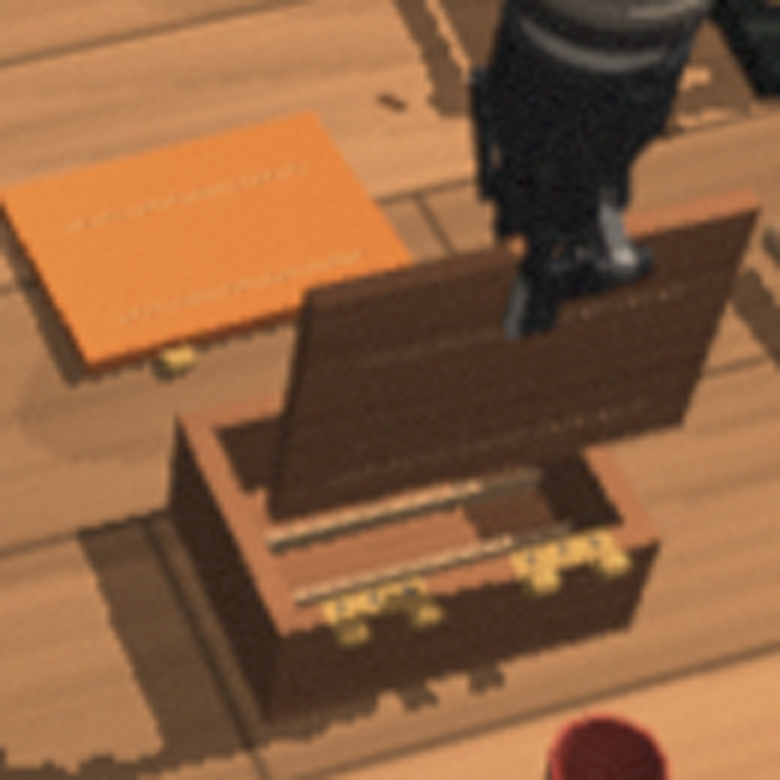

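```bash
python3 - <<'E'
from h import *
# chest hinge blobs from initial images
t=cam("top");s=cam("scene")
def blobs(f,box):
    i=cv2.imread(f); h=cv2.cvtColor(i,cv2.COLOR_BGR2HSV)
    m=cv2.inRange(h,(18,110,120),(34,255,255)); k=np.zeros_like(m);x0,y0,x1,y1=box;k[y0:y1,x0:x1]=m[y0:y1,x0:x1]
    k=cv2.morphologyEx(k,cv2.MORPH_CLOSE,np.ones((3,3)))
    n,l,st,ce=cv2.connectedComponentsWithStats(k)
    return [(st[j].tolist(),np.round(ce[j],2)) for j in range(1,n) if st[j,4]>15]
bt=blobs("pics/top0.png",(215,150,305,180));bs=blobs("pics/scene0.png",(355,190,440,230))
for b in bt: print("top",b, np.round(onz(t,b[1],.083),4))
for b in bs: print("scene",b,np.round(onz(s,b[1],.08),4))
for a,b in zip(sorted(bt,key=lambda b:b[1][0]),sorted(bs,key=lambda b:-b[1][0])): print(tri([ray(t,a[1]),ray(s,b[1])]))
# lid end in wrist
w=cam("wrist");p,r,o=tool();print("tcp",p)
i=cv2.imread("pics/w4_raw.png")
print([tuple(int(v) for v in i[y,323][::-1]) for y in range(6,20)])
print([(x,tuple(int(v) for v in i[60,x][::-1])) for x in (298,300,302,304,306,308,338,340,342,344,346)])
for q in [(304,11.5),(342.5,11.5),(323.3,11.5),(323.3,100),(323.3,200)]: print(q,np.round(r.inv().apply(onz(w,q,p[2]+.044)-p)*1000,1))
E
```

```text
top ([230, 161, 18, 10, 142], array([238.38, 165.82])) [0.6081 0.264  0.083 ]
top ([263, 160, 18, 10, 145], array([271.67, 165.29])) [0.6062 0.1583 0.083 ]
tcp [0.61334554 0.19024982 0.29459656]
[(179, 115, 56), (176, 112, 51), (178, 116, 57), (180, 116, 60), (179, 113, 55), (179, 112, 52), (181, 113, 54), (188, 104, 47), (190, 104, 47), (186, 101, 44), (188, 103, 44), (190, 105, 48), (188, 104, 47), (188, 103, 47)]
[(298, (168, 105, 49)), (300, (170, 111, 56)), (302, (177, 115, 55)), (304, (188, 109, 48)), (306, (190, 107, 49)), (308, (189, 107, 48)), (338, (187, 103, 41)), (340, (189, 107, 50)), (342, (150, 95, 47)), (344, (106, 66, 33)), (346, (115, 72, 36))]
(304, 11.5) [  -4.6 -104.8  -44.5]
(342.5, 11.5) [   7.  -104.8  -44.5]
(323.3, 11.5) [   1.2 -104.8  -44.5]
(323.3, 100) [  1.2 -79.5 -44.4]
(323.3, 200) [  1.2 -45.1 -44.2]
```

```bash
python3 - <<'E'
from h import *
t=cam("top");s=cam("scene")
i=cv2.imread("pics/scene0.png"); h=cv2.cvtColor(i,cv2.COLOR_BGR2HSV)
for p in [(378,213),(392,211),(410,206),(422,202),(385,190)]: print(p,h[p[1],p[0]])
m=cv2.inRange(h,(16,100,140),(34,255,255)); k=np.zeros_like(m);k[194:220,372:428]=m[194:220,372:428]
n,l,st,ce=cv2.connectedComponentsWithStats(k)
B=[]
for j in range(1,n):
    if st[j,4]>12: print(st[j],ce[j],np.round(onz(s,ce[j],.082),4));B.append(ce[j])
cv2.imwrite("pics/m.png",cv2.resize(np.vstack([k[190:225,365:435],i[190:225,365:435,1]]),None,fx=8,fy=8,interpolation=0))
E
```

```text
(378, 213) [ 17 150 207]
(392, 211) [ 18 149 204]
(410, 206) [ 17 151 214]
(422, 202) [ 18 151 211]
(385, 190) [ 12 147 170]
[405 198  20  10 101] [414.04950495 202.35643564] [0.6099 0.264  0.082 ]
[374 206  19  11 104] [382.79807692 210.48076923] [0.609  0.1603 0.082 ]
```

View pics/m.png

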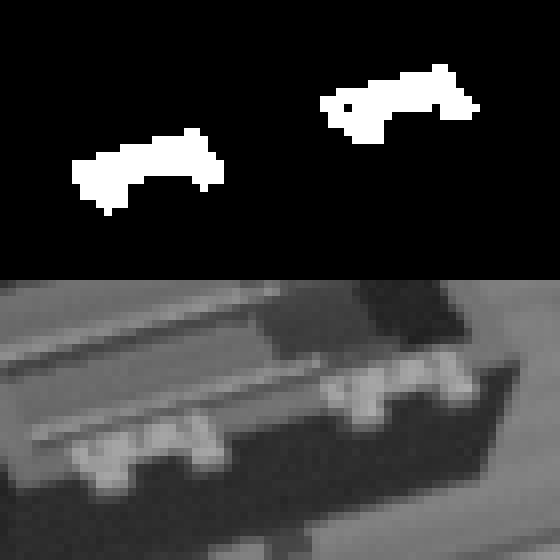

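```bash
python3 - <<'E'
from h import *
plan([.6245,.2119,.222],-0.8,6)
E
```

```text
now [0.6133 0.1902 0.2946] rem rot deg [ 0.26 -0.01 -0.01] t 8.45
[1.8, -3.7, 12.1] [0.04, -0.0, -0.0]
[1.8, -3.7, 12.1] [0.04, -0.0, -0.0]
[1.8, -3.7, 12.1] [0.04, -0.0, -0.0]
[1.8, -3.7, 12.1] [0.04, -0.0, -0.0]
[1.8, -3.7, 12.1] [0.04, -0.0, -0.0]
[1.8, -3.6, 12.1] [0.04, -0.0, -0.0]
```

Call:
apply_moves(
  increments=[
    [4,-7,6,0,0,0,1],
    [4,-7,8,0,0,0,1],
    [2,-5,12,0.1,0,0,1],
    [0,-1,12,0.1,0,0,1],
    [0,0,12,0,0,0,1],
    [0,0,10,0,0,0,1],
    [0,0,5,0,0,0,1],
    [0,0,0,0,0,0,1],
  ],
)

```text
t: 9.45
eef_pos: [0.624, 0.2079, 0.2237]
tool_rot: [0.002, 1.0, -0.009, -0.001]
contact_force: [0.3, -0.3, -2.5]
gripper_width: 0.132
```

```bash
python3 - <<'E'
from h import *
plan([.6245,.2119,.222],-0.8,1)
E
```

```text
now [0.624  0.2079 0.2237] rem rot deg [ 0.18  0.1  -0.21] t 9.45
[0.4, -4.0, 1.6] [0.18, 0.1, -0.21]
```

Call:
apply_moves(
  increments=[
    [0.4,-4,1.6,0.2,0.1,-0.2,1],
    [0,0,0,0,0,0,1],
    [0,0,0,0,0,0,1],
    [0,0,0,0,0,0,1],
    [0,0,0,0,0,0,1],
    [0,0,0,0,0,0,1],
    [0,0,0,0,0,0,1],
    [0,0,0,0,0,0,1],
  ],
)

```text
t: 10.45
eef_pos: [0.6253, 0.2125, 0.2237]
tool_rot: [-0.001, 1.0, -0.007, 0.001]
contact_force: [0.5, 0.2, -2.2]
gripper_width: 0.129
```

```bash
python3 - <<'E'
from h import *
plan([.6245,.2119,.222],-0.8,1)
snap("scene","s5",(330,120,450,235),6.5)
snap("top","t5",(200,130,330,230),6)
snap("wrist","w5")
E
```

```text
now [0.6253 0.2125 0.2237] rem rot deg [-0.09 -0.16 -0.02] t 10.45
[-0.8, 0.6, 1.7] [-0.09, -0.16, -0.02]
```

View pics/s5.png

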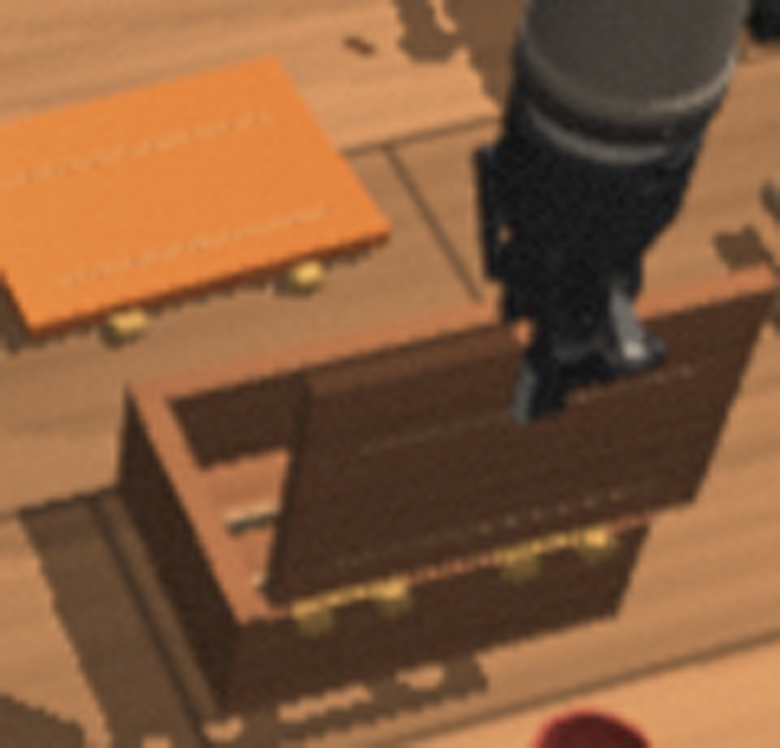

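View pics/t5.png

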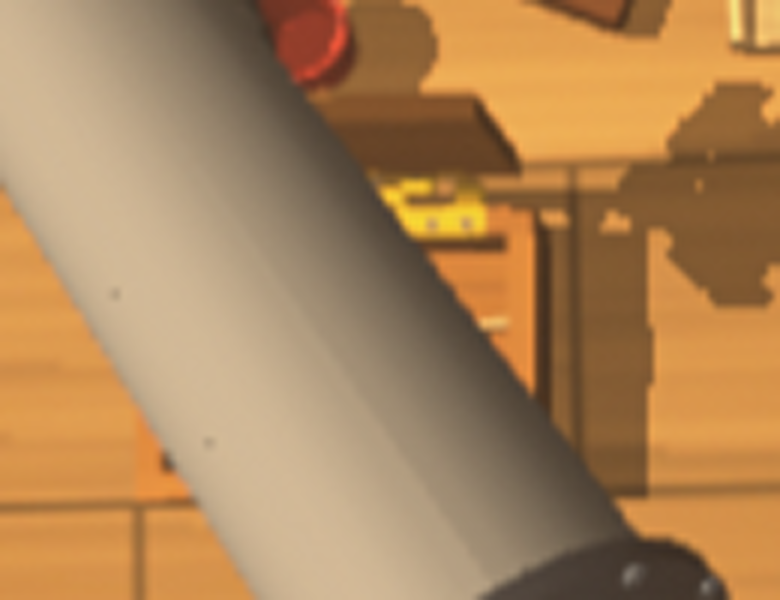

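View pics/w5.png

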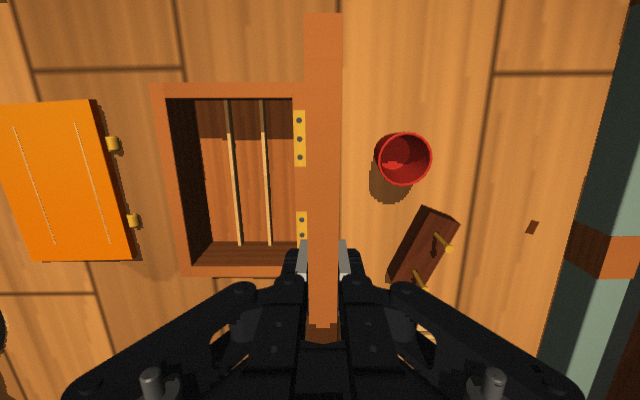

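```bash
python3 - <<'E'
from h import *
t=cam("top");s=cam("scene");p,r,o=tool();print(p)
def L(x,y,z): # lid coords from lower-edge origin, mm -> world
    return p+r.apply(np.array([x,-y,106-z])/1000)
for n,q,P in [("L?",(270,592),L(6,-105,0)),("R",(693,503),L(6,105,0))]:
    px=np.array([330+q[0]/6.5-.5,120+q[1]/6.5-.5]); w=onz(s,px,P[2]); print(n,px,"pred",proj(s,P),"meas",np.round(w,4),"diff mm",np.round((w-P)*1000,1))
for n,q,P in [("top low inner -y",(518,172),L(-6,-105,0)),("top upper inner",(478,95),L(-6,-105,150))]:
    px=np.array([200+q[0]/6-.5,130+q[1]/6-.5]); w=onz(t,px,P[2]); print(n,px,"pred",proj(t,P),"diff mm",np.round((w-P)*1000,1))
# chest rim end at same images
for q in [(238,622),(648,528)]:
    print("rim scene",onz(s,(330+q[0]/6.5-.5,120+q[1]/6.5-.5),.08).round(4))
print("rim top -y far",onz(t,(200+532/6-.5,130+205/6-.5),.08).round(4))
w=cam("wrist")
for q in [(150,84),(183,277),(295,110),(305,110),(295,165),(296,212),(166,98),(192,265)]: print("wrist rim",q,onz(w,q,.08).round(4))
E
```

```text
[0.62531158 0.21249862 0.22363866]
L? [371.03846154 210.57692308] pred [370.74705549 213.43836841] meas [0.621  0.1124 0.1175] diff mm [-9.2  4.8 -0. ]
R [436.11538462 196.88461538] pred [436.07174461 196.74553363] meas [0.6336 0.3174 0.1178] diff mm [ 0.5 -0.1  0. ]
top low inner -y [285.83333333 158.16666667] pred [286.19748957 159.05056449] diff mm [2.8 1.1 0. ]
top upper inner [279.16666667 145.33333333] pred [278.76672536 149.19351872] diff mm [10.3 -1.2  0. ]
rim scene [0.6086 0.1065 0.08  ]
rim scene [0.6172 0.3123 0.08  ]
rim top -y far [0.6101 0.1067 0.08  ]
wrist rim (150, 84) [0.4652 0.3157 0.08  ]
wrist rim (183, 277) [0.4628 0.107  0.08  ]
wrist rim (295, 110) [0.6011 0.2901 0.08  ]
wrist rim (305, 110) [0.6108 0.2899 0.08  ]
wrist rim (295, 165) [0.5988 0.2364 0.08  ]
wrist rim (296, 212) [0.5977 0.1854 0.08  ]
wrist rim (166, 98) [0.4782 0.303  0.08  ]
wrist rim (192, 265) [0.4758 0.1227 0.08  ]
```

Call:
apply_moves(
  increments=[
    [-0.4,0.6,5,-0.1,-0.1,0,1],
    [0,0,4,0,0,0,1],
    [0,0,3,0,0,0,1],
    [0,0,2,0,0,0,1],
    [0,0,2,0,0,0,1],
    [0,0,1.5,0,0,0,1],
    [0,0,0,0,0,0,1],
    [0,0,0,0,0,0,1],
  ],
)

```text
t: 11.6
eef_pos: [0.6248, 0.2118, 0.2046]
tool_rot: [0.0, 1.0, -0.007, 0.0]
contact_force: [0.4, 0.2, -2.2]
gripper_width: 0.128
```

```bash
python3 - <<'E'
from h import *
plan([.625,.2119,.1935],-0.8,1)
snap("scene","s6",(340,150,450,235),7)
snap("top","t6",(250,140,310,190),12)
E
```

```text
now [0.6248 0.2118 0.2046] rem rot deg [ 0.02 -0.03 -0.01] t 11.6
[0.2, -0.1, 11.1] [0.02, -0.03, -0.01]
```

View pics/s6.png

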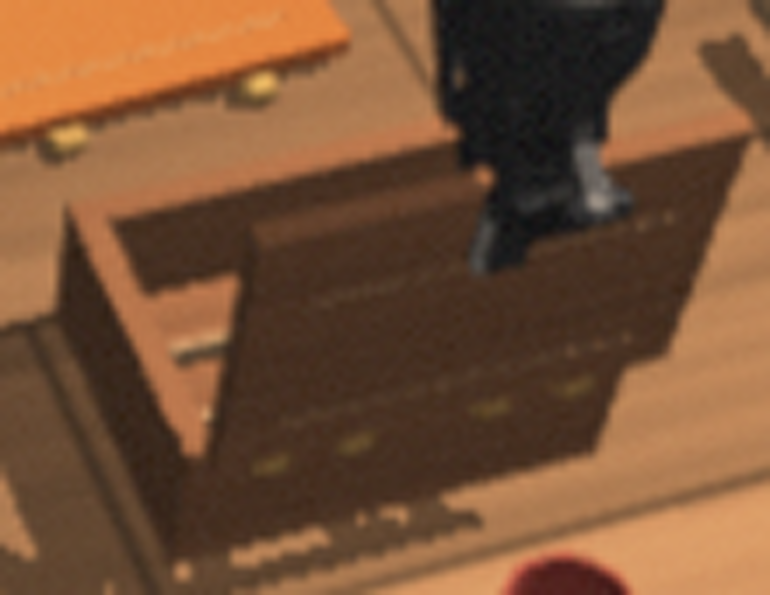

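View pics/t6.png

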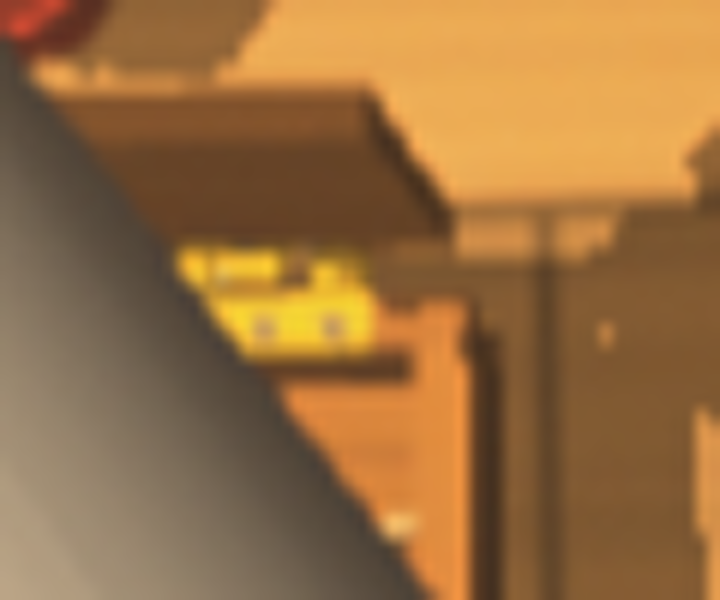

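Call:
apply_moves(
  increments=[
    [0.2,0.6,1,0,0,0,1],
    [0,0,1.5,0,0,0,1],
    [0,0,1.5,0,0,0,1],
    [0,0,1.5,0,0,0,1],
    [0,0,1,0,0,0,1],
    [0,0,1,0,0,0,1],
    [0,0,0,0,0,0,1],
    [0,0,0,0,0,0,1],
  ],
)

```text
t: 12.7
eef_pos: [0.625, 0.2112, 0.1966]
tool_rot: [0.0, 1.0, -0.007, 0.0]
contact_force: [-0.2, -0.2, -1.9]
gripper_width: 0.127
```

```bash
python3 - <<'E'
from h import *
plan([.625,.2112,.1945],-0.8,1)
o=bot.get_obs();print(o["contact_force"],o["torque"])
E
```

```text
now [0.625  0.2112 0.1966] rem rot deg [ 0.02 -0.03 -0.02] t 12.7
[-0.0, -0.0, 2.1] [0.02, -0.03, -0.02]
[-0.19880337 -0.15012493 -1.86568498] [ 0.02981027 -0.03970211  0.03224851]
```

Call:
apply_moves(
  increments=[
    [0,0,1,0,0,0,1],
    [0,0,1,0,0,0,1],
    [0,0,0.6,0,0,0,1],
    [0,0,0.6,0,0,0,1],
    [0,0,0.5,0,0,0,1],
    [0,0,0,0,0,0,1],
    [0,0,0,0,0,0,1],
    [0,0,0,0,0,0,1],
  ],
)

```text
t: 13.7
eef_pos: [0.6251, 0.2112, 0.1928]
tool_rot: [0.0, 1.0, -0.007, 0.0]
contact_force: [-0.2, 0.0, -1.7]
gripper_width: 0.127
```

```bash
python3 - <<'E'
from h import *
plan([.625,.2112,.1935],-0.8,1)
o=bot.get_obs();print(o["contact_force"],o["torque"])
E
```

```text
now [0.6251 0.2112 0.1928] rem rot deg [ 0.02 -0.04 -0.02] t 13.7
[-0.1, 0.0, -0.7] [0.02, -0.04, -0.02]
[-0.17109763  0.03498154 -1.73153474] [ 0.00753178  0.02316032 -0.05119435]
```

Call:
apply_moves(
  increments=[
    [0,0,0.5,0,0,0,1],
    [0,0,0,0,0,0,1],
    [0,0,0.5,0,0,0,1],
    [0,0,0,0,0,0,1],
    [0,0,0.4,0,0,0,1],
    [0,0,0,0,0,0,1],
    [0,0,0,0,0,0,1],
    [0,0,0,0,0,0,1],
  ],
)

```text
t: 14.7
eef_pos: [0.6254, 0.2113, 0.1924]
tool_rot: [0.0, 1.0, -0.007, 0.001]
contact_force: [-0.1, -1.1, -0.2]
gripper_width: 0.127
```

```bash
python3 - <<'E'
from h import *
plan([.625,.2112,.1935],-0.8,1)
o=bot.get_obs();print(o["contact_force"],o["torque"])
E
```

```text
now [0.6254 0.2113 0.1924] rem rot deg [ 0.01 -0.1  -0.03] t 14.7
[-0.4, 0.1, -1.1] [0.01, -0.1, -0.03]
[-0.12053621 -1.09871209 -0.18134312] [-0.12615904  0.21396432  0.00889508]
```

Call:
apply_moves(
  increments=[
    [0,0,-1,0,0,0,1],
    [0,0,0,0,0,0,1],
    [-0.6,0,0,0,0,0,1],
    [0,0,0,0,0,0,1],
    [-0.6,0,0,0,0,0,1],
    [0,0,0,0,0,0,1],
    [0,0,0,0,0,0,1],
    [0,0,0,0,0,0,1],
  ],
)

```text
t: 15.7
eef_pos: [0.6241, 0.2113, 0.1926]
tool_rot: [0.0, 1.0, -0.007, 0.001]
contact_force: [-0.9, -0.2, -2.7]
gripper_width: 0.128
```

```bash
python3 - <<'E'
from h import *
plan([.625,.2112,.1935],-0.8,1)
o=bot.get_obs();print(o["contact_force"],o["torque"])
E
```

```text
now [0.6241 0.2113 0.1926] rem rot deg [ 0.01 -0.08 -0.03] t 15.7
[0.9, 0.0, -0.9] [0.01, -0.08, -0.03]
[-0.87906522 -0.24836863 -2.71991497] [-0.04159148 -0.08840834  0.03078488]
```

Call:
apply_moves(
  increments=[
    [0,0,-0.8,0,0,0,1],
    [-0.6,0,0,0,0,0,1],
    [-0.6,0,0,0,0,0,1],
    [-0.4,0,0,0,0,0,1],
    [0,0,0,0,0,0,1],
    [0,0,0,0,0,0,1],
    [0,0,0,0,0,0,1],
    [0,0,0,0,0,0,1],
  ],
)

```text
t: 16.7
eef_pos: [0.623, 0.2112, 0.1935]
tool_rot: [-0.0, 1.0, -0.007, 0.001]
contact_force: [1.2, 0.5, -3.3]
gripper_width: 0.128
```

```bash
python3 - <<'E'
from h import *
plan([.625,.2112,.1935],-0.8,1)
o=bot.get_obs();print(o["contact_force"],o["torque"])
E
```

```text
now [0.623  0.2112 0.1935] rem rot deg [-0.   -0.15 -0.02] t 16.7
[2.0, -0.0, 0.0] [-0.0, -0.15, -0.02]
[ 1.20499165  0.50214804 -3.30932221] [-0.00322666 -0.28779098  0.00178059]
```

Call:
apply_moves(
  increments=[
    [-0.6,0,0,0,0,0,1],
    [-0.4,0,0,0,0,0,1],
    [-0.4,0,0,0,0,0,1],
    [0,0,0,0,0,0,1],
    [0,0,0,0,0,0,1],
    [0,0,0,0,0,0,1],
    [0,0,0,0,0,0,1],
    [0,0,0,0,0,0,1],
  ],
)

```text
t: 17.7
eef_pos: [0.6224, 0.2111, 0.1938]
tool_rot: [-0.0, 1.0, -0.007, 0.002]
contact_force: [2.6, 0.6, -1.8]
gripper_width: 0.127
```

```bash
python3 - <<'E'
from h import *
plan([.625,.2112,.1935],-0.8,1)
o=bot.get_obs();print(o["contact_force"],o["torque"])
E
```

```text
now [0.6224 0.2111 0.1938] rem rot deg [-0.03 -0.27 -0.03] t 17.7
[2.6, -0.1, 0.3] [-0.03, -0.27, -0.03]
[ 2.55478935  0.63103289 -1.82132581] [ 0.02246167 -0.60946789  0.04508642]
```

Call:
apply_moves(
  increments=[
    [1.4,0,0.2,0,-0.2,0,1],
    [0.6,0,0.1,0,-0.1,0,1],
    [0,0,0,0,0,0,1],
    [0,0,0,0,0,0,1],
    [0,0,0,0,0,0,1],
    [0,0,0,0,0,0,1],
    [0,0,0,0,0,0,1],
    [0,0,0,0,0,0,1],
  ],
)

```text
t: 18.7
eef_pos: [0.6237, 0.2111, 0.1933]
tool_rot: [-0.0, 1.0, -0.007, -0.001]
contact_force: [0.7, 0.2, -2.6]
gripper_width: 0.127
```

```bash
python3 - <<'E'
from h import *
plan([.6243,.2112,.1934],-0.8,1)
o=bot.get_obs();print(o["contact_force"],o["torque"])
snap("scene","s7",(340,150,450,235),7)
snap("top","t7",(250,140,310,190),12)
E
```

```text
now [0.6237 0.2111 0.1933] rem rot deg [-0.    0.16 -0.02] t 18.7
[0.6, -0.1, -0.1] [-0.0, 0.16, -0.02]
[ 0.73616458  0.19437028 -2.63511156] [-0.00543197 -0.31324791  0.03040772]
```

View pics/s7.png

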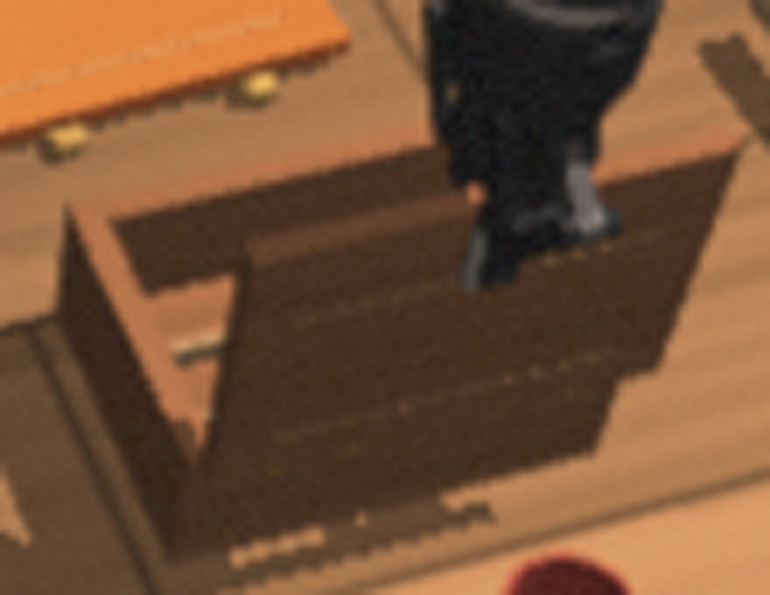

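View pics/t7.png

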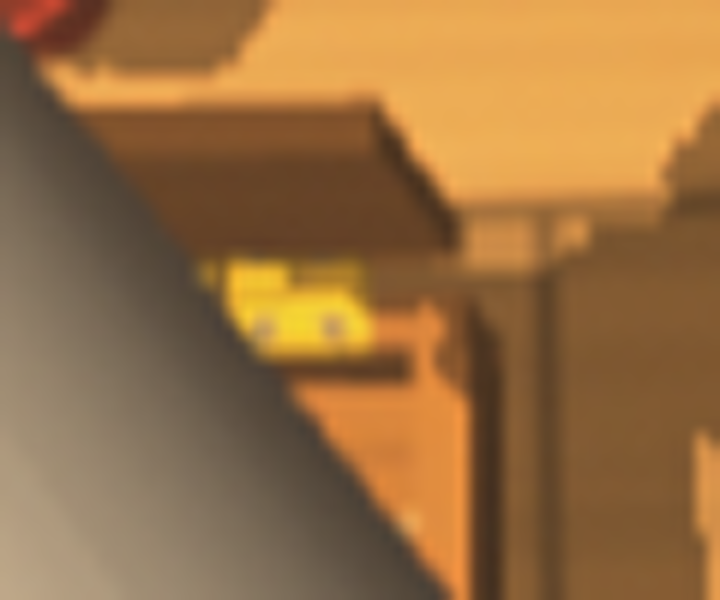

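Call:
apply_moves(
  increments=[
    [0.8,0,0,0,0.2,0,1],
    [0.2,0,0,0,0,0,1],
    [0,0,0,0,0,0,1],
    [0,0,0,0,0,0,1],
    [0,0,0,0,0,0,1],
    [0,0,0,0,0,0,1],
    [0,0,0,0,0,0,1],
    [0,0,0,0,0,0,1],
  ],
)

```text
t: 19.8
eef_pos: [0.6238, 0.2112, 0.1929]
tool_rot: [0.0, 1.0, -0.007, -0.001]
contact_force: [0.1, 0.3, -2.2]
gripper_width: 0.126
```

```bash
python3 - <<'E'
from h import *
plan([.6244,.2112,.1934],-0.8,1)
o=bot.get_obs();print(o["contact_force"],o["torque"],np.abs(o["joint_vel"]).max())
E
```

```text
now [0.6238 0.2112 0.1929] rem rot deg [ 0.02  0.07 -0.02] t 19.8
[0.6, 0.0, -0.5] [0.02, 0.07, -0.02]
[ 0.11873311  0.28245135 -2.18272328] [-0.03613504  0.0221061   0.00721411] 0.0019165611480048072
```

Call:
apply_moves(
  increments=[
    [0.5,0,-0.5,0,0,0,1],
    [0.2,0,-0.2,0,0,0,1],
    [0,0,0,0,0,0,1],
    [0,0,0,0,0,0,1],
    [0,0,0,0,0,0,1],
    [0,0,0,0,0,0,1],
    [0,0,0,0,0,0,1],
    [0,0,0,0,0,0,1],
  ],
)

```text
t: 20.8
eef_pos: [0.6245, 0.2112, 0.1936]
tool_rot: [0.0, 1.0, -0.007, -0.001]
contact_force: [-0.6, -0.4, -1.8]
gripper_width: 0.13
```

```bash
python3 - <<'E'
from h import *
plan([.6244,.2112,.1934],-0.8,1)
o=bot.get_obs();print(o["contact_force"],o["torque"],np.abs(o["joint_vel"]).max())
i=[cv2.imread("pics/top0.png"),snap("top","t8")[1]]
d=cv2.absdiff(*i).max(2); 
c,im=snap("wrist","w8")
E
```

```text
now [0.6245 0.2112 0.1936] rem rot deg [ 0.02  0.07 -0.02] t 20.8
[-0.1, -0.0, 0.2] [0.02, 0.07, -0.02]
[-0.57341682 -0.43910004 -1.83670673] [ 0.01354281 -0.03559248  0.00552034] 0.0012314734009414604
```

View pics/t8.png

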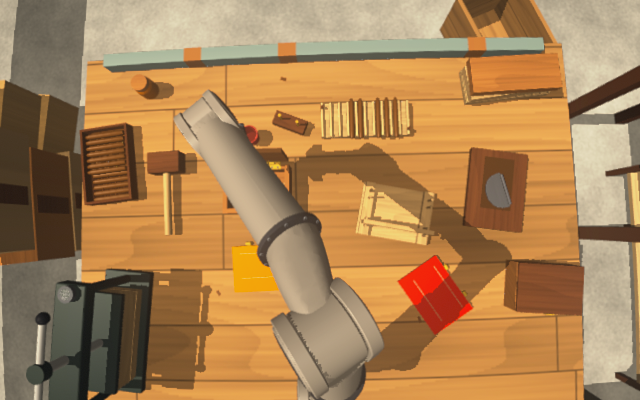

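View pics/w8.png

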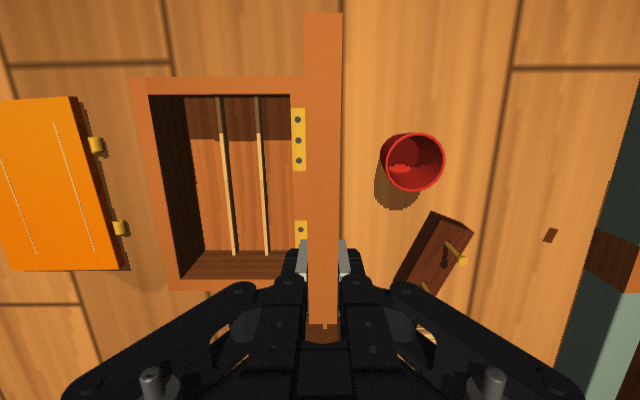

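```bash
python3 - <<'E'
from station import bot
o=bot.get_obs(); print(o["t"],o["eef_pos"],o["contact_force"],o["gripper_width"])
print(bot.hand_in())
E
```

```text
20.9 [0.62455437 0.21120135 0.19364533] [-0.26523493  0.49529176 -2.33025214] 0.13313898936042254
the job is handed in; nothing more can be done
None
```

I lifted the lid straight out of the rack's far slot, carried it to the chest and lowered both lid knuckles into the gaps of their own hinges. I handed in at 20.9 s with the lid still held upright.

**Height:** lowering gently, the board touched the knuckle tops at a tool height of 0.1924 m, against a predicted 0.1925 m. I finished about 1.2 mm above that, close to the ideal 1 mm.

**Distance from the wall:** pressing lightly towards the chest, the knuckles met the back wall at about x = 0.6233 m (about 2.6 N at most). I finished 1.2 mm clear of that, again close to the ideal 1 mm.

**Last checks:**
- The force reading was just the lid's weight (about 2.3 N), with almost no moment.
- The arm was at rest.
- Tool tilt was under 0.1°.
- Grip was set to 90 N.
- The last pictures showed the other things on the bench where they were.

**Side to side:** I checked this by picture only, not by touch.
- **Wrist camera:** lid and chest centres agreed within about 0.5 mm.
- **Top camera:** one hand-picked reading, taken higher up before I lowered the lid, put it 1 to 2 mm too far left. I moved it right by about 1.3 mm in all, in two steps.
- **Limit:** the hinge gaps allow at most 2.5 mm error each way, which is inside the 3.5 mm tolerance.

**Camera disagreement:** the cameras' estimates of the hinge's x position differed by up to 4 mm, so I relied on the touch readings for x.

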